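Clamp a sign slat in the drilling jig

TASK

Slide the dark slat lying in the wooden drilling jig gently along until its end sits tight against the red stop, then turn the yellow knob sunk in the blue clamp head clockwise, without jamming the fingers against the well, until the orange spring pad holds the slat against the aluminium fence with about 15 newtons. Let go of everything, and leave the dish and the offcut on the jig and the spare slat beside it where they are.

Things in the scene. Friction and masses are not known exactly. Their poses are not given: they have to be found in the camera images.
- jig: Drilling jig, fixed: a pale wooden bed 220 (x) x 280 (y) x 12 mm. Origin at the centre of its underside, on the table; x points from clamp head to fence, y towards the red stop, z up. Place and yaw vary. The slat's channel runs along y between the clamp pad and a low aluminium fence (220 mm long, 30 mm tall, 22 mm thick) whose face is somewhere at x = 60 to 68 mm
- head: Blue clamp head, 94 x 94 x 46 mm, fixed, square to the jig. Origin on the bed's top right above the jig's origin; the block's centre is at x = -55 mm, its top 58 mm above the table. In its middle a round well, 70 mm wide and 42 mm deep, open upward, holds the knob. Fully opened fingers do not fit: part-close them first. Press on block or well with less than 15 N
- knob_top (a point): Centre of the top face of the yellow knob, on its upright axis, 8 mm below the well's rim, 50 mm above the table. The knob is an upright bar 32 mm long (own x), 12 mm wide (own y: pinch it along y), 28 mm tall, on a black disc of radius 17 mm whose top is 28 mm below this point, 34 mm above the well's floor. Orientation is the knob's
- knob: The same knob; origin on its axis, 34 mm below its top. Clockwise from above tightens, 4.2 rad from fully open to the end; it starts 0 to 0.5 rad from open. 1 rad moves the clamp 7 mm. Turning takes 0.2 N m free and 0.007 N m more per newton of clamp force; it stays where left. About 1.5 to 3.2 rad from the start the slat is tight on the fence, then 0.3 to 0.85 rad more is right: regrasp
- pad: Orange clamp pad, 8 (x) x 50 (y) x 18 mm, on a spring plunger from the head. Origin at the centre of its front face, 23 mm above the table; axes as the jig's. With the knob fully open it is at x = 10 mm in the jig's frame. The spring gives 4 N per mm pushed in, up to 8 mm. A good clamp presses the slat with 8 to 25 N; over 30 N is too much, even briefly
- slat: Dark wooden slat, 36 (x) x 300 (y) x 20 mm, 100 to 210 g, loose, lying on the bed in the channel along the jig's y; origin at the centre of its underside. It starts some 25 to 55 mm short of the stop, may lie some mm off the fence and askew by 0.7 degrees; the turning clamp pushes it to the fence
- slat_end (a point): Middle of the slat's end face towards the stop, 10 mm above its underside
- slat_tail (a point): Middle of the slat's other end face, 10 mm above its underside. It sticks out past the edge of the bed (40 mm or more even when home), so the slat can be pinched there across its 36 mm width
- stop: Red end stop, 36 (x) x 18 (y) x 26 mm, fixed on the bed. Origin at the foot of the face that the slat meets, in its middle; y points away from the slat, axes parallel to the jig's. Its place along the jig varies. The slat must not press on it with over 35 N
- tin: Small open steel dish on the bed, radius 21, 28 mm tall, origin under its centre; leave it
- offcut: Dark wood offcut 50 x 36 x 20 mm on the bed; leave it
- spare1: Spare dark slat, 280 x 36 x 20 mm, lying on the table off to the jig's left; leave it

How it is judged (in metres and radians):
On the way, in this order (a step that is already met when the one before it is completed fails the run):
1. the slat's end sits against the red stop (gap under 3 mm), not yet clamped (y of slat_end in the frame of stop above -0.003 m and x of slat_end in the frame of stop between -0.03 and 0.03 m), for 0.2 s.
2. the pad clamps the slat (over 8 N) while it sits against the stop (all of step 1 and contact force between pad and slat above 8 N), for 0.2 s.
At the end, for the whole second after the job is handed in: The slat lies flat on the jig along the fence (within 0.02 rad), its end less than 3 mm from the red stop, at rest, and the pad presses it with 8 to 25 N; nothing is held (all of step 2 and contact force between pad and slat below 25 N and angle between slat's own z axis and vertical below 0.03 rad and angle between the y axis of slat and the y axis of jig, either way round below 0.02 rad and linear speed of slat below 0.01 m/s); the robot touches nothing.
It fails at once if the clamp is overtightened (pad on slat over 30 N) (contact force between pad and slat above 30 N).
It fails at once if the fingers press on the clamp head or its well with over 15 N (contact force between the fingers and head above 15 N).
It fails at once if the slat is pressed on the stop with over 35 N (contact force between slat and stop above 35 N).
It fails at once if the dish, the offcut or the spare dark slat is moved by more than 20 mm (distance of any of tin, offcut, spare1 from where it was at the start of the episode above 0.02 m).
It also fails if it takes over 72 s, if anything falls off the work surface, if the arm or the gripper's body presses on something with over 40 N, if the wrist force passes 120 N, or if a joint passes its speed limit or range.

ROBOT

A 6-joint arm with a two-finger parallel gripper is mounted at the origin on the work surface. World frame = base frame: x ahead of the robot, y to its left, z up, the work surface at z = 0. Lengths are in m, angles in degrees, forces in N, time in s.
With the tool pointing down it reaches from about 0.4 to 0.825 m from the base axis. Payload 7 kg.
Tool frame: the origin (TCP) lies on the centre line of the jaws, within the pads' length; the fingertips stand 14 mm ahead of it and the grasp point (between the pads) lies 5 mm behind it; z points along the fingers, y is the line along which they close (so a half turn about z gives the same grasp; the last joint's range is limited). The gripper opens to 88 mm and grips with 3 to 60 N. Pads are 19 mm wide; open, the fingers measure 130 mm over their backs; the gripper's body (78 mm by 193 mm) begins 47 mm behind the grasp point.
Start: joints at [-51.732, 20.546, 0.682, 0, -70.136, -16.507], TCP at [0.25, -0.627, 0.241] pointing down, gripper open.
Joint ranges: [-176.03, 176.03], [-82.01, 121.73], [-58.28, 71.71], [-173.87, 95.51], [-174.79, -0.11], [-173.66, 173.66]. Speed limits (degrees/s): [136.94, 136.94, 172.46, 180, 180, 180].

INTERFACE

Orientations are given as [roll, pitch, yaw] about the fixed x, y, z axes, in that order (R = Rz(yaw) Ry(pitch) Rx(roll)).
In Python, from plant import r gives the robot as it stands.
- The arm moves only by the tool send_rows, never from a script. Its argument "steps" is a list of rows, each an object with "dp": the shift along the tool's x, y, z in mm, a list of three; "roll": the turn about the tool's z in rad; "jaw": the opening in per cent of the stroke, from 0 (shut) to 100 (fully open). In form: [{"dp": [tx, ty, tz], "roll": roll, "jaw": jaw}, ...]. A call has 1 to 5 rows; each row is the pose to reach, as a shift and turn from the pose commanded when the call began, along the tool's axes at that moment; what a row does not reach only later rows make up. A row lasts 1/8 s, in which the tool goes at most 62.5 mm and 10.7 degrees, less where a joint would pass 70% of its speed; a pose out of reach is approached as far as the arm can. A call with a gripper value outside its range is refused whole. The fingers move at their own pace and stop on an object; "newtons" is the grip in N (left out, the last holds). Time passes only in rows, so rows that repeat a pose let the fingers close. It gives the time, the measured TCP pose, the force, the opening and the grip force at its end, in the units of the state.
- r.get_state(): the state, without advancing time (a new reading comes with each control period).
- r.capture(name): name is "scene" or "top" or "wrist"; returns a dict with "image" (400x640x3 uint8, blue, green, red), "K" (3x3 intrinsics, pixels), "dist" ([k1, k2, p1, p2, k3] as OpenCV has them; the pictures are not rectified), "rvec" (rotation vector, rad) and "tvec" (3), from world to camera coordinates, as OpenCV has them. Camera axes: x right, y down, z forward; pixel columns grow to the right and rows downward; lengths in m; the calibration is good to about 2 mm. A picture is of the moment at which its call begins. There is no depth.
- r.close_job(): hands the job in; it is judged then, once.
The state is a dict: "time_s": time; "joints": joint angles; "qd": joint speeds; "joint_torque": joint torques, N m; "tcp_pos": TCP position; "eef_rot": TCP orientation; "contact_force": force on the tool from outside, world axes, zero at the start; "moment": the same for the moment, N m; "gripper_width": finger opening in m; "gripper_force": force on a finger pad.
Only numpy, scipy, OpenCV 4.12 (cv2) and the standard library are available. Lean on these libraries where they do the work, as an engineer would, in place of code of your own. Each camera call takes 0.05 s, during which the arm holds its last target. There are 200 camera calls.

## Working session

There is one attempt and no reset: what is moved stays moved. The work goes in short steps, Python scripts to look and compute and a tool call to move; the robot and the scene stay as the last step left them, time stands still between calls to the robot, and variables do not carry over. Pictures are saved under pics/ and viewed, at most 13 in all, crops included, and the job is handed in when it is done.

Besides the shell and the picture viewer there is one more tool, called after ">>>" in YAML: its name, and indented under it one key for each argument. send_rows: Moves the arm, as the interface text tells. Its arguments: {"type":"object","properties":{"steps":{"type":"array","items":{"type":"object","properties":{"dp":{"type":"array","items":{"type":"number"}},"roll":{"type":"number"},"jaw":{"type":"number"}}}},"newtons":{"type":"number"}},"required":["steps"]}

```bash
mkdir -p pics; ls
python3 - <<'E'
from plant import r
import cv2,pickle
for n in ("top","scene"):
    c=r.capture(n); cv2.imwrite(f"pics/{n}0.png",c["image"]); pickle.dump(c,open(n+".pkl","wb"))
    import numpy as np
    R=cv2.Rodrigues(np.array(c["rvec"]))[0]; print(n,-R.T@np.array(c["tvec"]).ravel())
print(r.get_state())
E
```

```text
pics
top [0.44886044 0.11257248 1.06128748]
scene [1.03603686 0.32564281 0.73518904]
{'time_s': 0.1, 'joints': array([-5.17328313e+01,  2.05863770e+01,  6.40605203e-01, -1.56805759e-02,
       -7.01335661e+01, -1.65061193e+01]), 'qd': array([ 0.01084321, -0.08493424,  0.22881717,  0.07081869,  0.03860083,
        0.14649433]), 'joint_torque': array([-7.64376691e-04, -5.84163415e+01,  2.93753064e+01,  7.01565340e+00,
        1.01463767e-02, -8.30884323e-05]), 'tcp_pos': array([ 0.25006964, -0.62655498,  0.2397456 ]), 'eef_rot': array([ 1.79919743e+02, -8.40894728e-03, -1.58244284e+02]), 'contact_force': array([-0.08225129, -0.27839462,  0.68564552]), 'moment': array([0.01451315, 0.00365722, 0.04433959]), 'gripper_force': 0.0, 'gripper_width': 0.08777785220574624}
```

```bash
sleep 1
```

```text
(no output)
```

View pics/top0.png

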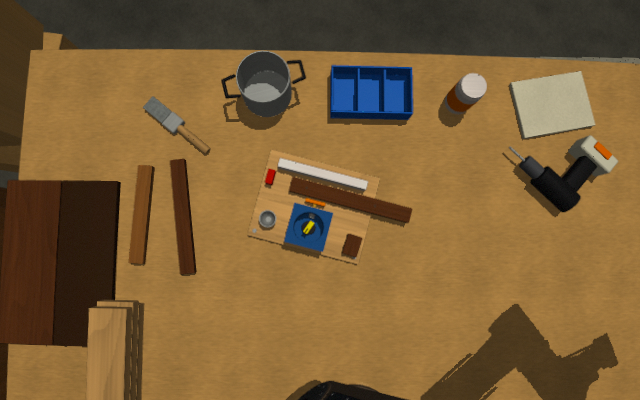

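View pics/scene0.png

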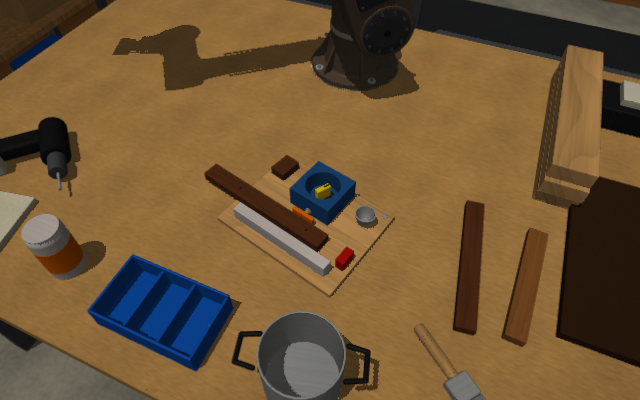

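The top view shows the jig at about (315,207), its stop at (270,177), the slat running from (291,186) to (411,215), and the knob at (309,227). I'll enlarge both views.

Run:
```python
import cv2
a=cv2.imread("pics/top0.png")[140:275,240:420]; cv2.imwrite("pics/topc.png",cv2.resize(a,None,fx=4.4,fy=4.4,interpolation=cv2.INTER_CUBIC))
a=cv2.imread("pics/scene0.png")[145:300,195:400]; cv2.imwrite("pics/scenec.png",cv2.resize(a,None,fx=3.8,fy=3.8,interpolation=cv2.INTER_CUBIC))
```

```text
(no output)
```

View pics/topc.png

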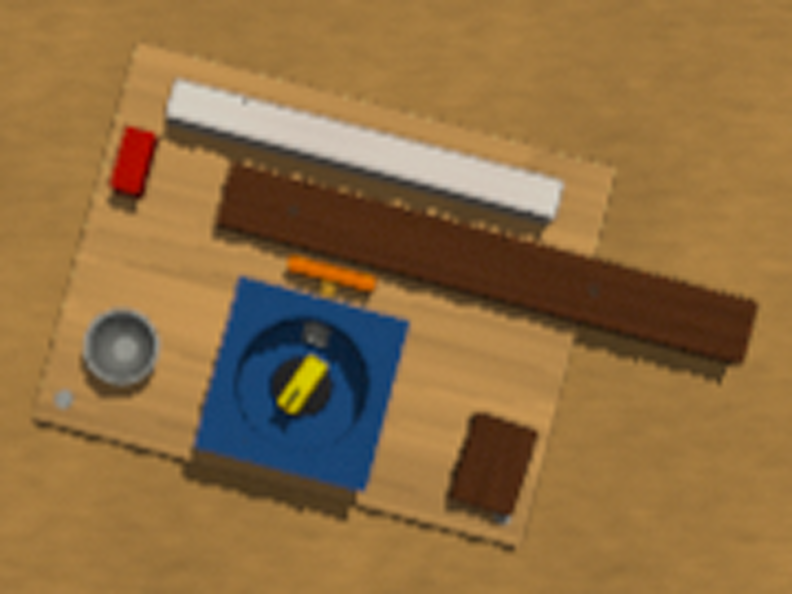

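View pics/scenec.png

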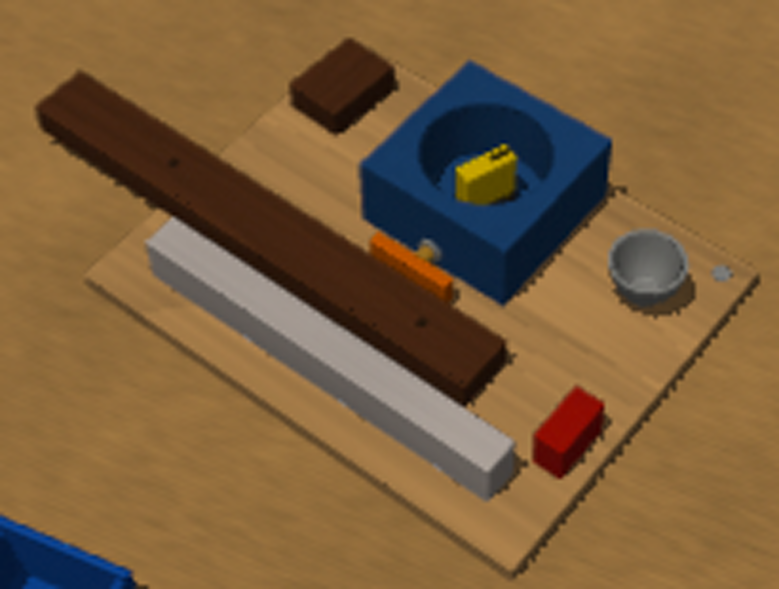

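```bash
cat > h.py <<'E'
import cv2,numpy as np
def ray(c,uv,z):
    K=np.array(c["K"],float);d=np.array(c["dist"],float).ravel()
    R=cv2.Rodrigues(np.array(c["rvec"],float))[0];t=np.array(c["tvec"],float).ravel()
    p=cv2.undistortPoints(np.array(uv,float).reshape(-1,1,2),K,d).reshape(-1,2)
    D=np.c_[p,np.ones(len(p))]@R; C=-R.T@t
    return C+D*((z-C[2])/D[:,2])[:,None]
E
cat > m.py <<'E'
import pickle; from h import *
T=pickle.load(open("top.pkl","rb"));S=pickle.load(open("scene.pkl","rb"))
def t(p,z): return ray(T,(np.array(p)+.5)/4.4-.5+[240,140],z)
def s(p,z): return ray(S,(np.array(p)+.5)/3.8-.5+[195,145],z)
np.set_printoptions(precision=4,suppress=True)
def show(n,P): print(n,P[:,:2].tolist() and P[:,:2].round(4).tolist(),"mean",P[:,:2].mean(0))
B=t([(138,45),(615,170),(515,547),(37,418)],.012);show("bed",B)
H=t([(240,277),(410,322),(362,490),(195,448)],.058);show("head",H)
H2=s([(503,245),(360,165),(472,62),(610,142)],.058);show("headS",H2)
for X,n in((B,"bed"),(H,"head"),(H2,"headS")):
    d=(X[0]-X[1])+(X[3]-X[2]); print(n,"yaw of jig y-90", np.degrees(np.arctan2(d[1],d[0]))-90)
    e=(X[0]-X[3])+(X[1]-X[2]); print("  yaw of x",np.degrees(np.arctan2(e[1],e[0])), np.linalg.norm(d)/2,np.linalg.norm(e)/2)
L=t([(235,165),(757,302),(740,362),(217,232)],.032);show("slat",L)
d=L[0]+L[3]-L[1]-L[2];print(np.degrees(np.arctan2(d[1],d[0]))-90,np.linalg.norm(d)/2)
show("slatS",s([(465,388),(37,108),(80,72),(507,352)],.032))
show("stop",t([(157,135),(138,195)],.038)); show("stopS top",s([(535,437),(580,388),(603,402),(560,452)],.038))
k=t([(316,352),(329,361),(300,416),(278,405)],.05);show("knob",k)
k2=s([(456,180),(504,147),(517,154),(469,188)],.05);show("knobS",k2)
for k,i in((k,(0,1,2,3)),(k2,(1,2,3,0))):
    pass
d=k2[0]+k2[3]-k2[1]-k2[2];print("knob dir S",np.degrees(np.arctan2(d[1],d[0])))
k=t([(316,352),(329,361),(300,416),(278,405)],.05);d=k[0]+k[1]-k[2]-k[3];print("knob dir T",np.degrees(np.arctan2(d[1],d[0])))
E
python3 m.py
```

```text
bed [[0.6823, 0.205], [0.6153, -0.0631], [0.4053, -0.0074], [0.473, 0.2561]] mean [0.544  0.0977]
head [[0.5478, 0.1443], [0.525, 0.054], [0.4362, 0.0785], [0.4572, 0.1665]] mean [0.4916 0.1108]
headS [[0.5443, 0.143], [0.5257, 0.0555], [0.4348, 0.0797], [0.4589, 0.1683]] mean [0.4909 0.1116]
bed yaw of jig y-90 -14.217038593222327
  yaw of x -14.287237399549058 0.2742199740771253 0.21633599259142516
head yaw of jig y-90 -13.794333629668841
  yaw of x -14.621431786787673 0.09178781245859392 0.09266965341405159
headS yaw of jig y-90 -13.628268877200142
  yaw of x -15.665682808187235 0.09064677768228446 0.09153476896667001
slat [[0.6118, 0.1488], [0.5403, -0.1378], [0.5073, -0.1281], [0.5748, 0.158]] mean [0.5585 0.0102]
-13.647488888349983 0.29469948790114997
slatS [[0.6137, 0.1525], [0.5405, -0.136], [0.5074, -0.1286], [0.5861, 0.1632]] mean [0.562  0.0128]
stop [[0.6268, 0.1913], [0.5937, 0.2009]] mean [0.6103 0.1961]
stopS top [[0.6292, 0.1949], [0.5951, 0.2046], [0.5981, 0.2174], [0.632, 0.2086]] mean [0.6136 0.2064]
knob [[0.509, 0.1035], [0.5043, 0.0965], [0.4749, 0.1116], [0.4806, 0.1233]] mean [0.4922 0.1087]
knobS [[0.5089, 0.1023], [0.4779, 0.1165], [0.4797, 0.1246], [0.5111, 0.1106]] mean [0.4944 0.1135]
knob dir S -24.26148529251111
knob dir T -31.11261779595698
```

>>> send_rows:
  steps:
    - {"dp":[-45,37,0],"roll":-0.18,"jaw":100}
    - {"dp":[-90,75,0],"roll":-0.36,"jaw":100}
    - {"dp":[-135,112,0],"roll":-0.54,"jaw":90}
    - {"dp":[-180,149,0],"roll":-0.72,"jaw":80}
    - {"dp":[-225,187,0],"roll":-0.9,"jaw":70}

```text
time_s: 0.72
tcp_pos: [0.3903, -0.368, 0.2404]
eef_rot: [180.0, 0.0, -106.3]
contact_force: [0.8, -0.3, 1.1]
gripper_width: 0.0657
gripper_force: 0.0
```

```bash
cat > g.py <<'E'
# usage: g.py x y z yaw -> dp (mm), roll (rad)
import sys,numpy as np; from plant import r
def go(x,y,z,yaw):
    s=r.get_state(); a=np.radians(s["eef_rot"][2]); d=(np.array([x,y,z])-s["tcp_pos"])*1e3
    tx=np.array([np.cos(a),np.sin(a)]);ty=np.array([np.sin(a),-np.cos(a)])
    print("dp",round(tx@d[:2],1),round(ty@d[:2],1),round(-d[2],1),"roll",round(float((np.degrees(a)-yaw)*np.pi/180),4),"j6",s["joints"][5].round(1),"t",s["time_s"],s["tcp_pos"].round(4),s["eef_rot"].round(2),"F",s["contact_force"].round(2),"M",s["moment"].round(3))
if __name__=="__main__": go(*map(float,sys.argv[1:]))
E
python3 g.py .529 -.1135 .1 -103.7
```

```text
dp -283.3 -61.4 140.4 roll -0.0461 j6 6.0 t 0.725 [ 0.3903 -0.368   0.2404] [ 1.7998e+02  1.0000e-02 -1.0634e+02] F [ 0.85 -0.29  1.11] M [ 0.027 -0.118  0.024]
```

>>> send_rows:
  steps:
    - {"dp":[-55,-12,25],"roll":-0.04,"jaw":70}
    - {"dp":[-110,-24,50],"roll":-0.04,"jaw":70}
    - {"dp":[-165,-36,75],"roll":-0.04,"jaw":70}
    - {"dp":[-220,-48,100],"roll":-0.04,"jaw":70}
    - {"dp":[-275,-60,130],"roll":-0.04,"jaw":70}

```text
time_s: 1.35
tcp_pos: [0.5265, -0.1228, 0.1107]
eef_rot: [-180.0, 0.0, -104.4]
contact_force: [0.4, -0.4, -0.3]
gripper_width: 0.0612
gripper_force: 0.0
```

```bash
python3 - <<'E'
from plant import r
import cv2,pickle
c=r.capture("wrist"); pickle.dump(c,open("wrist.pkl","wb")); cv2.imwrite("pics/w1.png",c["image"])
E
python3 g.py .529 -.1135 .022 -103.7
```

```text
dp -5.5 -0.0 84.8 roll -0.0102 j6 -22.3 t 1.4 [ 0.5276 -0.1188  0.1068] [ 179.86    0.   -104.28] F [ 2.38  3.79 -2.62] M [ 0.734 -0.279  0.056]
```

View pics/w1.png

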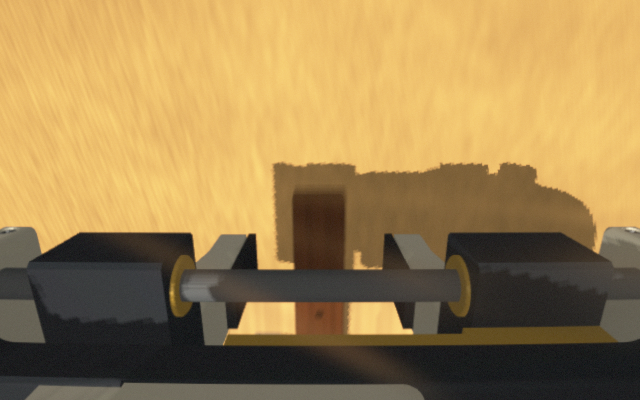

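The wrist view has the slat's tail at (320,190), centred between the fingers. I'll descend and pinch lightly.

>>> send_rows:
  steps:
    - {"dp":[-4,0,40],"roll":-0.01,"jaw":62}
    - {"dp":[-4,0,80],"roll":-0.01,"jaw":60}
    - {"dp":[-4,0,86],"roll":-0.01,"jaw":60}
    - {"dp":[-4,0,86],"roll":-0.01,"jaw":50}
    - {"dp":[-4,0,86],"roll":-0.01,"jaw":44}
  newtons: 6

```text
time_s: 2.02
tcp_pos: [0.5278, -0.1208, 0.0267]
eef_rot: [-179.9, 0.0, -103.8]
contact_force: [0.3, 0.5, 0.4]
gripper_width: 0.0408
gripper_force: 0.0
```

>>> send_rows:
  steps:
    - {"dp":[0,0,0],"roll":0,"jaw":38}
    - {"dp":[0,0,0],"roll":0,"jaw":34}
    - {"dp":[0,0,0],"roll":0,"jaw":34}
    - {"dp":[0,0,0],"roll":0,"jaw":34}
  newtons: 6

```text
time_s: 2.52
tcp_pos: [0.5274, -0.1208, 0.0256]
eef_rot: [-179.9, 0.0, -103.8]
contact_force: [0.1, -1.9, 2.6]
gripper_width: 0.0361
gripper_force: 6.0
```

```bash
python3 g.py .529 -.1135 .022 -104.2
```

```text
dp -7.4 0.2 3.6 roll 0.0068 j6 -21.7 t 2.525 [ 0.5274 -0.1208  0.0256] [-1.7992e+02  2.0000e-02 -1.0381e+02] F [ 0.15 -1.92  2.58] M [-0.549 -0.641 -0.163]
```

>>> send_rows:
  steps:
    - {"dp":[-7,0,0],"roll":0,"jaw":34}
    - {"dp":[-14,0,0],"roll":0,"jaw":34}
    - {"dp":[-21,0,0],"roll":0,"jaw":34}
    - {"dp":[-28,0,0],"roll":0,"jaw":34}
    - {"dp":[-34,0,0],"roll":0,"jaw":34}

```text
time_s: 3.15
tcp_pos: [0.5348, -0.0873, 0.0253]
eef_rot: [180.0, -0.0, -103.8]
contact_force: [-0.9, -5.4, 5.9]
gripper_width: 0.0359
gripper_force: 6.0
```

>>> send_rows:
  steps:
    - {"dp":[-1,0,0],"roll":0,"jaw":34}
    - {"dp":[-2,0,0],"roll":0,"jaw":34}
    - {"dp":[-3,0,0],"roll":0,"jaw":34}
    - {"dp":[-4,0,0],"roll":0,"jaw":34}
    - {"dp":[-4,0,0],"roll":0,"jaw":34}

```text
time_s: 3.78
tcp_pos: [0.5358, -0.0837, 0.0254]
eef_rot: [180.0, -0.0, -103.8]
contact_force: [-1.3, -4.0, 6.3]
gripper_width: 0.0362
gripper_force: 6.0
```

>>> send_rows:
  steps:
    - {"dp":[-1,0,0],"roll":0,"jaw":34}
    - {"dp":[-2,0,0],"roll":0,"jaw":34}
    - {"dp":[-3,0,0],"roll":0,"jaw":34}
    - {"dp":[-4,0,0],"roll":0,"jaw":34}
    - {"dp":[-4,0,0],"roll":0,"jaw":34}

```text
time_s: 4.4
tcp_pos: [0.5367, -0.0799, 0.0255]
eef_rot: [180.0, -0.0, -103.8]
contact_force: [-1.6, -5.1, 7.0]
gripper_width: 0.0364
gripper_force: 6.0
```

>>> send_rows:
  steps:
    - {"dp":[-1,0,0],"roll":0,"jaw":34}
    - {"dp":[-2,0,0],"roll":0,"jaw":34}
    - {"dp":[-3,0,0],"roll":0,"jaw":34}
    - {"dp":[-4,0,0],"roll":0,"jaw":34}
    - {"dp":[-4,0,0],"roll":0,"jaw":34}

```text
time_s: 5.03
tcp_pos: [0.5371, -0.0766, 0.0249]
eef_rot: [179.9, -0.1, -103.8]
contact_force: [-0.9, -9.1, 3.3]
gripper_width: 0.0362
gripper_force: 6.0
```

Run:
```python
from plant import r
import cv2,pickle,numpy as np
o=[]
for n,b in(("top",(140,240)),("scene",(230,275))):
    c=r.capture(n); pickle.dump(c,open(n+"2.pkl","wb"))
    a=c["image"][b[0]:b[0]+75,b[1]:b[1]+110]; o.append(cv2.resize(a,None,fx=5,fy=5,interpolation=cv2.INTER_CUBIC)[:300] if 0 else cv2.resize(a,(550,300) if 0 else (440,300),interpolation=cv2.INTER_CUBIC))
cv2.imwrite("pics/c2.png",np.vstack(o))
```

```text
(no output)
```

View pics/c2.png

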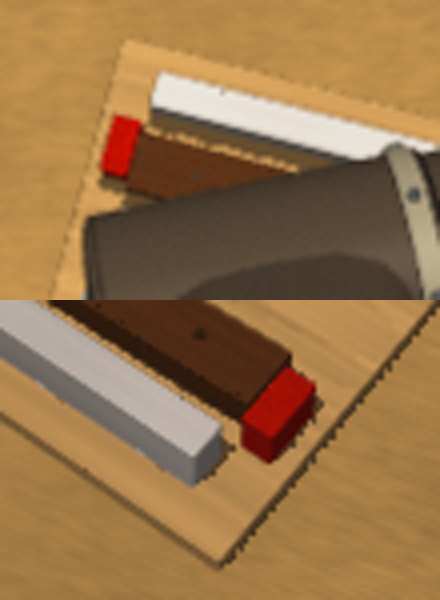

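In both crops the slat's end meets the red stop, and the force has risen to 9 N. I'll push 3 mm more to confirm, then release.

>>> send_rows:
  steps:
    - {"dp":[-1,0,0],"roll":0,"jaw":34}
    - {"dp":[-2,0,0],"roll":0,"jaw":34}
    - {"dp":[-3,0,0],"roll":0,"jaw":34}
    - {"dp":[-3,0,0],"roll":0,"jaw":34}
    - {"dp":[-3,0,0],"roll":0,"jaw":34}

```text
time_s: 5.75
tcp_pos: [0.5371, -0.0738, 0.0246]
eef_rot: [179.9, -0.1, -103.8]
contact_force: [-1.0, -8.8, 0.7]
gripper_width: 0.036
gripper_force: 6.0
```

>>> send_rows:
  steps:
    - {"dp":[0,0,0],"roll":0,"jaw":38}
    - {"dp":[0,0,0],"roll":0,"jaw":55}
    - {"dp":[0,0,0],"roll":0,"jaw":58}
    - {"dp":[0,0,-30],"roll":0,"jaw":58}
    - {"dp":[0,0,-80],"roll":0,"jaw":50}

```text
time_s: 6.38
tcp_pos: [0.5372, -0.0728, 0.1044]
eef_rot: [179.8, -0.1, -103.8]
contact_force: [1.4, 0.4, 0.9]
gripper_width: 0.0457
gripper_force: 0.0
```

```bash
python3 g.py .4915 .1115 .1 -27
```

```text
dp -168.0 88.4 4.4 roll -1.3404 j6 -26.8 t 6.375 [ 0.5372 -0.0728  0.1044] [ 1.7978e+02 -7.0000e-02 -1.0380e+02] F [1.38 0.37 0.94] M [ 0.048 -0.132  0.063]
```

>>> send_rows:
  steps:
    - {"dp":[-34,18,-20],"roll":-0.17,"jaw":40}
    - {"dp":[-68,36,-20],"roll":-0.34,"jaw":30}
    - {"dp":[-102,54,-20],"roll":-0.51,"jaw":22}
    - {"dp":[-136,72,-20],"roll":-0.68,"jaw":22}
    - {"dp":[-160,84,-20],"roll":-0.85,"jaw":22}

```text
time_s: 7.0
tcp_pos: [0.4945, 0.1043, 0.1253]
eef_rot: [-180.0, 0.0, -54.7]
contact_force: [0.9, -0.4, 0.6]
gripper_width: 0.0193
gripper_force: 0.0
```

>>> send_rows:
  steps:
    - {"dp":[0,0,0],"roll":-0.17,"jaw":22}
    - {"dp":[0,0,0],"roll":-0.34,"jaw":22}
    - {"dp":[0,0,0],"roll":-0.49,"jaw":22}
    - {"dp":[0,0,0],"roll":-0.49,"jaw":22}
    - {"dp":[0,0,0],"roll":-0.49,"jaw":22}

```text
time_s: 7.62
tcp_pos: [0.495, 0.1025, 0.1251]
eef_rot: [-180.0, 0.0, -27.2]
contact_force: [0.3, 0.1, -0.1]
gripper_width: 0.0192
gripper_force: 0.0
```

```bash
python3 - <<'E'
from plant import r
import cv2,pickle
c=r.capture("wrist"); pickle.dump(c,open("wrist2.pkl","wb")); cv2.imwrite("pics/w2.png",c["image"])
print(r.get_state()["gripper_width"])
E
python3 g.py .4915 .1115 .1 -27
```

```text
0.01908418079679174
dp -7.2 -6.5 25.1 roll -0.0032 j6 28.8 t 7.675 [0.4949 0.1025 0.1251] [-1.7999e+02  1.0000e-02 -2.7180e+01] F [-0.07  0.56 -0.22] M [-0.062  0.179 -0.026]
```

View pics/w2.png

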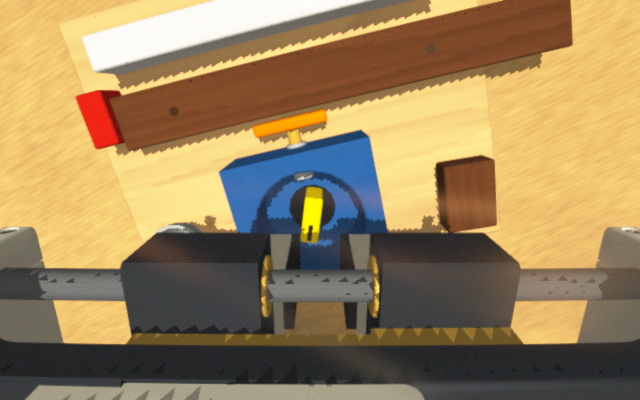

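The wrist view shows the slat tight to the stop at (118,120). The knob's top runs from (314,188) to (310,242). I'll work out the knob pose.

```bash
cat > w.py <<'E'
import pickle,cv2; from h import *
c=pickle.load(open("wrist2.pkl","rb"))
g=c["image"]; hsv=cv2.cvtColor(g,cv2.COLOR_BGR2HSV)
m=cv2.inRange(hsv,(22,150,120),(35,255,255)); m[:150]=0; m[245:]=0; m[:,:280]=0;m[:,340:]=0
print(cv2.minAreaRect(cv2.findNonZero(m)))
P=ray(c,[(305,187),(323,188),(319,243),(301,240)],.05); print(P.round(4),P.mean(0))
d=P[0]+P[1]-P[2]-P[3]; print(np.degrees(np.arctan2(d[1],d[0])),np.linalg.norm(d)/2)
H=ray(c,[(220,171),(366,131),(386,233)],.058);print("head",H.round(4),(H[0]-H[1])[:2])
F=ray(c,[(103,73),(427,9)],.012);print("fence foot?",F)
S=ray(c,[(114,97),(130,150),(571,-2),(572,45)],.032);print("slat",S)
A=ray(c,[(254,129),(326,115)],.031);print("pad",A)
yaw=np.radians(-14.2);R=np.array([[np.cos(yaw),-np.sin(yaw)],[np.sin(yaw),np.cos(yaw)]]);o=np.array([.544,.0977])
for n,X in(("slat",S),("fence",F),("pad",A),("knob",P),("head",H)): print(n,((X[:,:2]-o)@R*1e3).round(1).tolist())
E
python3 w.py
```

```text
((311.80487060546875, 214.25611877441406), (18.883790969848633, 55.32619857788086), 6.340191841125488)
[[0.5135 0.1037 0.05  ]
 [0.5076 0.0938 0.05  ]
 [0.475  0.1135 0.05  ]
 [0.4824 0.1232 0.05  ]] [0.49462552 0.10853824 0.05      ]
-31.593438973938248 0.0374088866650144
head [[0.5478 0.1438 0.058 ]
 [0.5289 0.0545 0.058 ]
 [0.4646 0.0706 0.058 ]] [0.01892277 0.08931306]
fence foot? [[ 0.6426245   0.19659578  0.012     ]
 [ 0.57628069 -0.01920029  0.012     ]]
slat [[ 0.62053956  0.18910171  0.032     ]
 [ 0.58695788  0.19994785  0.032     ]
 [ 0.54112139 -0.09475288  0.032     ]
 [ 0.51458184 -0.08710246  0.032     ]]
pad [[0.56022056 0.118222   0.031     ]
 [0.5463841  0.07154531 0.031     ]]
slat [[51.8, 107.4], [16.6, 109.7], [44.4, -187.3], [16.8, -186.4]]
fence [[71.4, 120.1], [60.0, -105.4]]
pad [[10.7, 23.9], [8.7, -24.8]]
knob [[-31.1, -1.7], [-34.3, -12.7], [-70.8, -1.6], [-66.0, 9.6]]
head [[-7.6, 45.6], [-4.0, -45.6], [-70.3, -45.8]]
```

```bash
python3 g.py .492 .1108 .040 -31
```

```text
dp -6.4 -6.1 85.1 roll 0.0666 j6 28.8 t 7.675 [0.4949 0.1025 0.1251] [-1.7999e+02  1.0000e-02 -2.7180e+01] F [-0.07  0.56 -0.22] M [-0.062  0.179 -0.026]
```

>>> send_rows:
  steps:
    - {"dp":[-6.4,-6.1,15],"roll":0.067,"jaw":20.5}
    - {"dp":[-6.4,-6.1,40],"roll":0.067,"jaw":20.5}
    - {"dp":[-6.4,-6.1,46],"roll":0.067,"jaw":20.5}
    - {"dp":[-6.4,-6.1,46],"roll":0.067,"jaw":20.5}
    - {"dp":[-6.4,-6.1,46],"roll":0.067,"jaw":20.5}

```text
time_s: 8.3
tcp_pos: [0.4926, 0.1109, 0.08]
eef_rot: [-179.9, -0.0, -30.9]
contact_force: [0.7, 0.3, 0.4]
gripper_width: 0.0182
gripper_force: 0.0
```

```bash
python3 g.py .492 .1108 .040 -31
python3 - <<'E'
from plant import r
import cv2,pickle,numpy as np
o=[]
for n,b in(("top",(180,275)),("scene",(150,280))):
    c=r.capture(n); pickle.dump(c,open(n+"3.pkl","wb"))
    a=c["image"][b[0]:b[0]+75,b[1]:b[1]+100]; o.append(cv2.resize(a,(400,300),interpolation=cv2.INTER_CUBIC))
cv2.imwrite("pics/c3.png",np.hstack(o))
E
```

```text
dp -0.5 0.4 40.0 roll 0.002 j6 24.1 t 8.3 [0.4926 0.1109 0.08  ] [-1.7994e+02 -4.0000e-02 -3.0890e+01] F [0.69 0.35 0.43] M [-0.047  0.097 -0.063]
```

View pics/c3.png

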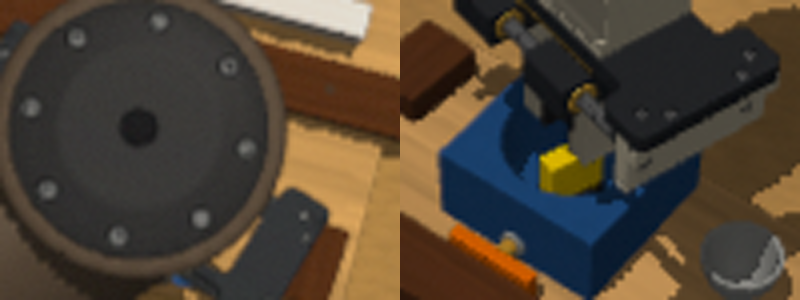

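The scene crop shows the fingers straddling the knob above the well. I'll descend in monitored steps.

>>> send_rows:
  steps:
    - {"dp":[0,0,4],"roll":0,"jaw":20.5}
    - {"dp":[0,0,8],"roll":0,"jaw":20.5}
    - {"dp":[0,0,11],"roll":0,"jaw":20.5}
    - {"dp":[0,0,13],"roll":0,"jaw":20.5}
    - {"dp":[0,0,13],"roll":0,"jaw":20.5}

```text
time_s: 9.02
tcp_pos: [0.492, 0.1106, 0.0659]
eef_rot: [180.0, 0.0, -30.9]
contact_force: [0.2, -0.2, 0.6]
gripper_width: 0.0178
gripper_force: 0.0
```

>>> send_rows:
  steps:
    - {"dp":[0,0,2],"roll":0,"jaw":20.5}
    - {"dp":[0,0,4],"roll":0,"jaw":20.5}
    - {"dp":[0,0,6],"roll":0,"jaw":20.5}
    - {"dp":[0,0,7],"roll":0,"jaw":20.5}
    - {"dp":[0,0,7],"roll":0,"jaw":20.5}

```text
time_s: 9.65
tcp_pos: [0.492, 0.1106, 0.0591]
eef_rot: [180.0, 0.0, -30.9]
contact_force: [0.1, -0.8, -1.1]
gripper_width: 0.0183
gripper_force: 0.0
```

Clear so far: the tips are about 5 mm below the knob's top with no force.

>>> send_rows:
  steps:
    - {"dp":[0,0,4],"roll":0,"jaw":20.5}
    - {"dp":[0,0,8],"roll":0,"jaw":20.5}
    - {"dp":[0,0,12],"roll":0,"jaw":20.5}
    - {"dp":[0,0,16],"roll":0,"jaw":20.5}
    - {"dp":[0,0,18],"roll":0,"jaw":20.5}

```text
time_s: 10.28
tcp_pos: [0.4919, 0.1106, 0.0408]
eef_rot: [180.0, 0.0, -30.9]
contact_force: [0.0, 0.1, -0.6]
gripper_width: 0.0179
gripper_force: 0.0
```

>>> send_rows:
  steps:
    - {"dp":[0,0,0],"roll":0,"jaw":16}
    - {"dp":[0,0,0],"roll":0,"jaw":13}
    - {"dp":[0,0,0],"roll":0,"jaw":10}
    - {"dp":[0,0,0],"roll":0,"jaw":10}
  newtons: 8

```text
time_s: 10.78
tcp_pos: [0.492, 0.1106, 0.0412]
eef_rot: [-180.0, 0.0, -30.9]
contact_force: [0.5, -0.3, -2.2]
gripper_width: 0.0127
gripper_force: 8.0
```

```bash
python3 g.py .492 .1108 .040 -31
```

```text
dp -0.1 -0.1 1.2 roll 0.0021 j6 24.1 t 10.775 [0.492  0.1106 0.0412] [-180.      0.    -30.88] F [ 0.46 -0.27 -2.18] M [-0.15   0.023 -0.142]
```

>>> send_rows:
  steps:
    - {"dp":[0,0,0],"roll":0,"jaw":8}
    - {"dp":[0,0,0],"roll":0,"jaw":8}
    - {"dp":[0,0,0],"roll":0.06,"jaw":8}
    - {"dp":[0,0,0],"roll":0.12,"jaw":8}
    - {"dp":[0,0,0],"roll":0.18,"jaw":8}
  newtons: 45

```text
time_s: 11.4
tcp_pos: [0.492, 0.1106, 0.0412]
eef_rot: [180.0, -0.0, -41.3]
contact_force: [0.3, -0.1, -0.3]
gripper_width: 0.0119
gripper_force: 44.8
```

```bash
python3 g.py .492 .1106 .041 -31
```

```text
dp 0.0 0.0 0.2 roll -0.179 j6 13.7 t 11.4 [0.492  0.1106 0.0412] [179.99  -0.   -41.26] F [ 0.34 -0.11 -0.28] M [-0.179  0.086  0.25 ]
```

>>> send_rows:
  steps:
    - {"dp":[0,0,0],"roll":0.12,"jaw":8}
    - {"dp":[0,0,0],"roll":0.24,"jaw":8}
    - {"dp":[0,0,0],"roll":0.36,"jaw":8}
    - {"dp":[0,0,0],"roll":0.48,"jaw":8}
    - {"dp":[0,0,0],"roll":0.6,"jaw":8}

```text
time_s: 12.02
tcp_pos: [0.4919, 0.1106, 0.0412]
eef_rot: [180.0, -0.0, -75.7]
contact_force: [-0.1, -0.8, -0.7]
gripper_width: 0.0117
gripper_force: 44.8
```

```bash
python3 g.py .492 .1106 .041 -31
```

```text
dp -0.0 -0.1 0.2 roll -0.781 j6 -20.8 t 12.025 [0.4919 0.1106 0.0412] [ 1.7998e+02 -1.0000e-02 -7.5750e+01] F [-0.07 -0.79 -0.65] M [-0.131  0.296  0.272]
```

>>> send_rows:
  steps:
    - {"dp":[0,0,0],"roll":0.12,"jaw":8}
    - {"dp":[0,0,0],"roll":0.24,"jaw":8}
    - {"dp":[0,0,0],"roll":0.36,"jaw":8}
    - {"dp":[0,0,0],"roll":0.48,"jaw":8}
    - {"dp":[0,0,0],"roll":0.6,"jaw":8}

```text
time_s: 12.65
tcp_pos: [0.4918, 0.1106, 0.0411]
eef_rot: [180.0, -0.0, -110.1]
contact_force: [-1.4, -0.8, -1.9]
gripper_width: 0.0116
gripper_force: 44.8
```

```bash
python3 g.py .492 .1106 .041 -31
python3 - <<'E'
from plant import r
import cv2,pickle,numpy as np
c=r.capture("scene"); pickle.dump(c,open("scene4.pkl","wb"))
a=c["image"][170:280,240:400]; cv2.imwrite("pics/c4.png",cv2.resize(a,None,fx=5,fy=5,interpolation=cv2.INTER_CUBIC))
E
```

```text
dp -0.1 -0.2 0.1 roll -1.381 j6 -55.2 t 12.65 [0.4918 0.1106 0.0411] [ 1.7998e+02 -2.0000e-02 -1.1013e+02] F [-1.35 -0.84 -1.9 ] M [0.064 0.416 0.219]
```

View pics/c4.png

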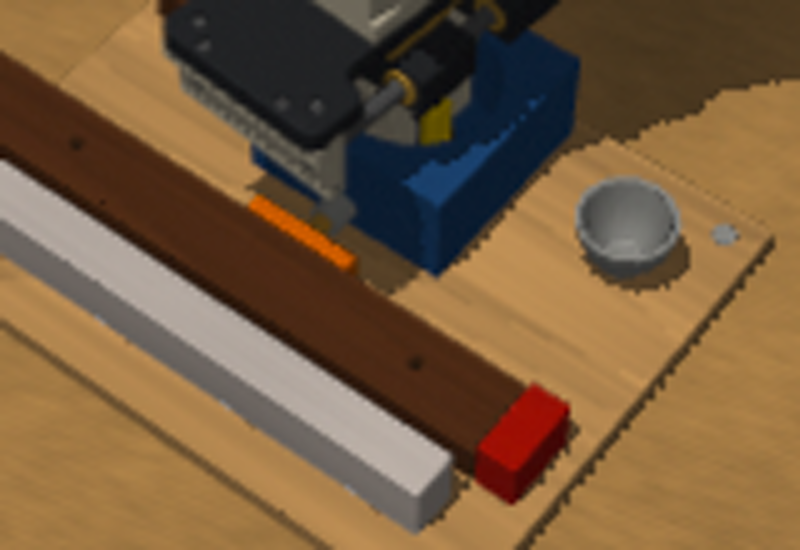

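```bash
cat > f.py <<'E'
import pickle; from h import *
T=pickle.load(open("top.pkl","rb"));S=pickle.load(open("scene4.pkl","rb"))
yaw=np.radians(-14.1);R=np.array([[np.cos(yaw),-np.sin(yaw)],[np.sin(yaw),np.cos(yaw)]])
oT=np.array([.544,.0977])
J=lambda X:((X[:,:2]-oT)@R*1e3).round(1).tolist()
t=lambda p,z:J(ray(T,(np.array(p)+.5)/4.4-.5+[240,140],z))
s=lambda p,z,S=S:J(ray(S,(np.array(p)+.5)/5-.5+[240,170],z))
print("fence T inner,outer",t([(168,122),(553,217)],.042),t([(178,80),(562,183)],.042))
print("fence S inner,outer",s([(3,160),(453,460)],.042),s([(0,220),(416,498)],.042))
print("slat S fence edge/pad edge",s([(10,158),(475,445)],.032),s([(10,57),(530,388)],.032))
print("pad top front", s([(250,210),(350,273)],.032))
print("stop top", s([(480,447),(537,385)],.038))
E
python3 f.py
```

```text
fence T inner,outer [[65.3, 106.6], [68.7, -108.4]] [[89.0, 107.5], [88.1, -108.6]]
fence S inner,outer [[68.5, -108.5], [69.9, 111.4]] [[90.7, -89.0], [90.3, 110.3]]
slat S fence edge/pad edge [[60.9, -113.5], [55.0, 110.6]] [[21.8, -150.4], [22.8, 112.3]]
pad top front [[22.4, -21.4], [22.3, 28.1]]
stop top [[57.7, 114.5], [23.6, 115.6]]
```

>>> send_rows:
  steps:
    - {"dp":[0,0,0],"roll":0.12,"jaw":8}
    - {"dp":[0,0,0],"roll":0.24,"jaw":8}
    - {"dp":[0,0,0],"roll":0.36,"jaw":8}
    - {"dp":[0,0,0],"roll":0.48,"jaw":8}
    - {"dp":[0,0,0],"roll":0.6,"jaw":8}

```text
time_s: 13.32
tcp_pos: [0.4918, 0.1107, 0.0412]
eef_rot: [180.0, -0.0, -144.4]
contact_force: [-1.2, 0.8, -0.5]
gripper_width: 0.0117
gripper_force: 44.8
```

```bash
python3 g.py .492 .1106 .041 -31
```

```text
dp -0.1 -0.2 0.2 roll -1.9791 j6 -89.4 t 13.325 [0.4918 0.1107 0.0412] [ 1.7999e+02 -2.0000e-02 -1.4440e+02] F [-1.15  0.82 -0.48] M [0.297 0.568 0.201]
```

>>> send_rows:
  steps:
    - {"dp":[0,0,0],"roll":0.08,"jaw":8}
    - {"dp":[0,0,0],"roll":0.16,"jaw":8}
    - {"dp":[0,0,0],"roll":0.24,"jaw":8}
    - {"dp":[0,0,0],"roll":0.32,"jaw":8}
    - {"dp":[0,0,0],"roll":0.4,"jaw":8}

```text
time_s: 13.95
tcp_pos: [0.4917, 0.1107, 0.0412]
eef_rot: [180.0, -0.0, -167.2]
contact_force: [-2.2, 1.3, -0.2]
gripper_width: 0.0117
gripper_force: 44.8
```

```bash
python3 g.py .492 .1106 .041 -31
python3 - <<'E'
from plant import r
import cv2,pickle,numpy as np
c=r.capture("scene"); pickle.dump(c,open("scene5.pkl","wb"))
a=c["image"][170:280,240:400]; cv2.imwrite("pics/c5.png",cv2.resize(a,None,fx=5,fy=5,interpolation=cv2.INTER_CUBIC))
E
```

```text
dp -0.2 -0.2 0.2 roll -2.3778 j6 -112.3 t 13.95 [0.4917 0.1107 0.0412] [ 1.8000e+02 -3.0000e-02 -1.6724e+02] F [-2.2   1.27 -0.22] M [0.349 0.71  0.187]
```

View pics/c5.png

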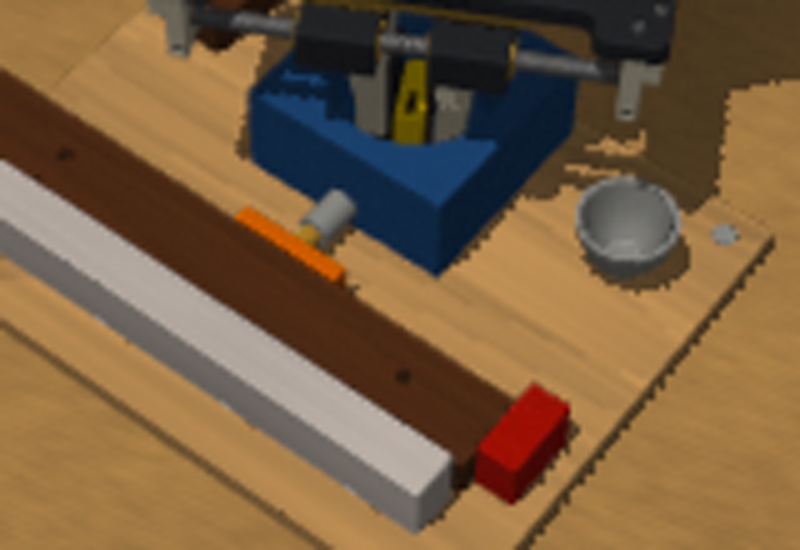

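The slat is close to the fence, with about 4 mm left by geometry, and the torque is still at the free level. I'll take smaller steps now.

>>> send_rows:
  steps:
    - {"dp":[0,0,0],"roll":0.06,"jaw":8}
    - {"dp":[0,0,0],"roll":0.12,"jaw":8}
    - {"dp":[0,0,0],"roll":0.18,"jaw":8}
    - {"dp":[0,0,0],"roll":0.24,"jaw":8}
    - {"dp":[0,0,0],"roll":0.3,"jaw":8}

```text
time_s: 14.62
tcp_pos: [0.4918, 0.1108, 0.0412]
eef_rot: [-180.0, -0.0, 175.7]
contact_force: [-2.5, 1.0, -0.3]
gripper_width: 0.0116
gripper_force: 44.8
```

```bash
python3 g.py .492 .1106 .041 -31
```

```text
dp -0.2 -0.2 0.2 roll 3.6069 j6 -129.4 t 14.625 [0.4918 0.1108 0.0412] [-1.8000e+02 -2.0000e-02  1.7566e+02] F [-2.53  1.03 -0.32] M [0.463 0.778 0.268]
```

>>> send_rows:
  steps:
    - {"dp":[0,0,0],"roll":0.05,"jaw":8}
    - {"dp":[0,0,0],"roll":0.1,"jaw":8}
    - {"dp":[0,0,0],"roll":0.15,"jaw":8}

```text
time_s: 15.0
tcp_pos: [0.4918, 0.1108, 0.0412]
eef_rot: [-180.0, -0.0, 167.1]
contact_force: [-2.2, 1.9, 0.2]
gripper_width: 0.012
gripper_force: 44.8
```

```bash
python3 g.py .492 .1106 .041 -31
```

```text
dp -0.3 -0.1 0.2 roll 3.4572 j6 -137.9 t 15.0 [0.4918 0.1108 0.0412] [-1.7999e+02 -2.0000e-02  1.6709e+02] F [-2.24  1.92  0.16] M [0.464 0.764 0.221]
```

>>> send_rows:
  steps:
    - {"dp":[0,0,0],"roll":0.05,"jaw":8}
    - {"dp":[0,0,0],"roll":0.1,"jaw":8}
    - {"dp":[0,0,0],"roll":0.15,"jaw":8}

```text
time_s: 15.38
tcp_pos: [0.4918, 0.1108, 0.0412]
eef_rot: [-180.0, -0.0, 158.5]
contact_force: [-2.1, 1.1, 0.7]
gripper_width: 0.0116
gripper_force: 44.8
```

```bash
python3 g.py .492 .1106 .041 -31
```

```text
dp -0.3 -0.1 0.2 roll 3.3073 j6 -146.5 t 15.375 [0.4918 0.1108 0.0412] [-1.7999e+02 -2.0000e-02  1.5849e+02] F [-2.07  1.06  0.65] M [0.557 0.837 0.284]
```

>>> send_rows:
  steps:
    - {"dp":[0,0,0],"roll":0.05,"jaw":8}
    - {"dp":[0,0,0],"roll":0.1,"jaw":8}

```text
time_s: 15.62
tcp_pos: [0.4918, 0.1108, 0.0412]
eef_rot: [-180.0, -0.0, 152.8]
contact_force: [-2.5, 1.5, 0.5]
gripper_width: 0.0117
gripper_force: 44.9
```

```bash
python3 g.py .492 .1106 .041 -31
```

```text
dp -0.3 -0.1 0.2 roll 3.2074 j6 -152.3 t 15.625 [0.4918 0.1108 0.0412] [-1.7999e+02 -2.0000e-02  1.5277e+02] F [-2.53  1.55  0.48] M [0.555 0.76  0.269]
```

>>> send_rows:
  steps:
    - {"dp":[0,0,0],"roll":0.05,"jaw":8}
    - {"dp":[0,0,0],"roll":0.1,"jaw":8}

```text
time_s: 15.88
tcp_pos: [0.4918, 0.1108, 0.0412]
eef_rot: [-180.0, -0.0, 147.0]
contact_force: [-2.0, 2.0, -0.3]
gripper_width: 0.0118
gripper_force: 44.9
```

```bash
python3 g.py .492 .1106 .041 -31
python3 - <<'E'
from plant import r
import cv2,pickle,numpy as np
a=[]
for k in range(6):
    c=r.capture("scene"); a.append(r.get_state()["moment"][2])
print(np.round(a,3))
pickle.dump(c,open("scene6.pkl","wb"))
# pad motion: orange centroid in successive scene frames
for f in ("scene","scene4","scene5","scene6"):
    g=pickle.load(open(f+".pkl","rb"))["image"]; h=cv2.cvtColor(g,cv2.COLOR_BGR2HSV)[200:240,270:330]
    m=cv2.inRange(h,(6,180,150),(16,255,255)); p=cv2.findNonZero(m)
    print(f,None if p is None else (len(p),p.reshape(-1,2).mean(0)+[270,200]))
E
```

```text
dp -0.3 -0.1 0.2 roll 3.1074 j6 -158.0 t 15.875 [0.4918 0.1108 0.0412] [-1.7999e+02 -2.0000e-02  1.4704e+02] F [-1.97  2.   -0.3 ] M [0.572 0.771 0.275]
[0.283 0.137 0.133 0.118 0.144 0.147]
scene (80, array([302.625, 212.775]))
scene4 (73, array([299.39726027, 215.54794521]))
scene5 (79, array([297.58227848, 218.02531646]))
scene6 (79, array([296.58227848, 218.82278481]))
```

Pad travel puts tight at about 2.80 rad, and the torque gives about 10.7 N now. I'll add 0.15 rad to reach about 15 N.

>>> send_rows:
  steps:
    - {"dp":[0,0,0],"roll":0.05,"jaw":8}
    - {"dp":[0,0,0],"roll":0.1,"jaw":8}
    - {"dp":[0,0,0],"roll":0.15,"jaw":8}

```text
time_s: 16.55
tcp_pos: [0.4918, 0.1108, 0.0412]
eef_rot: [-180.0, -0.0, 138.3]
contact_force: [-3.3, 3.9, 1.0]
gripper_width: 0.0118
gripper_force: 44.9
```

```bash
python3 g.py .492 .1106 .041 -31
python3 - <<'E'
from plant import r
import cv2,pickle,numpy as np
for k in range(3): c=r.capture("scene")
pickle.dump(c,open("scene7.pkl","wb"))
for f in ("scene4","scene5","scene6","scene7"):
    g=pickle.load(open(f+".pkl","rb"))["image"].astype(float)[200:240,270:330]
    w=np.clip(g[...,2]-2.2*g[...,1]+20,0,None)*0+np.clip((g[...,2]-g[...,0]-130)/60,0,1)*(g[...,1]<150)
    y,x=np.mgrid[200:240,270:330]; print(f,w.sum().round(1),(w*x).sum()/w.sum(),(w*y).sum()/w.sum())
E
```

```text
dp -0.3 -0.0 0.2 roll 2.9554 j6 -166.7 t 16.55 [0.4918 0.1108 0.0412] [-1.7999e+02 -1.0000e-02  1.3833e+02] F [-3.26  3.87  1.05] M [1.111 1.492 0.294]
scene4 68.8 299.5638478313545 215.69711654955177
scene5 74.3 297.65305206463194 218.17347396768403
scene6 72.8 296.79885452462776 219.01328751431842
scene7 72.6 296.79164754474533 219.01078476365305
```

The pad stopped between the last two frames, so tight is at about 2.77 rad. At 3.33 rad that gives roughly 14–16 N. Releasing and leaving.

>>> send_rows:
  steps:
    - {"dp":[0,0,0],"roll":0,"jaw":15}
    - {"dp":[0,0,0],"roll":0,"jaw":19}
    - {"dp":[0,0,0],"roll":0,"jaw":19}
    - {"dp":[0,0,-5],"roll":0,"jaw":19}
    - {"dp":[0,0,-15],"roll":0,"jaw":19}

```text
time_s: 17.32
tcp_pos: [0.4919, 0.1105, 0.0565]
eef_rot: [-180.0, -0.0, 138.3]
contact_force: [0.6, -0.3, -0.3]
gripper_width: 0.0166
gripper_force: 0.0
```

>>> send_rows:
  steps:
    - {"dp":[0,0,-20],"roll":0,"jaw":19}
    - {"dp":[0,0,-60],"roll":0,"jaw":19}
    - {"dp":[0,0,-110],"roll":0,"jaw":19}
    - {"dp":[0,0,-120],"roll":0,"jaw":19}
    - {"dp":[0,0,-120],"roll":0,"jaw":19}

```text
time_s: 17.95
tcp_pos: [0.4922, 0.1109, 0.1772]
eef_rot: [179.9, 0.0, 138.3]
contact_force: [-0.6, 0.5, -0.6]
gripper_width: 0.0168
gripper_force: 0.0
```

Run:
```python
from plant import r
import cv2,pickle,numpy as np
c=r.capture("scene")
a=c["image"][150:290,200:400]; cv2.imwrite("pics/c8.png",cv2.resize(a,None,fx=4,fy=4,interpolation=cv2.INTER_CUBIC))
s=r.get_state();print(s["tcp_pos"],s["contact_force"],s["gripper_width"],s["time_s"])
```

```text
[0.49166689 0.11053648 0.17600643] [-0.20103563  0.00862516 -0.91352864] 0.01674010548500057 18.0
```

View pics/c8.png

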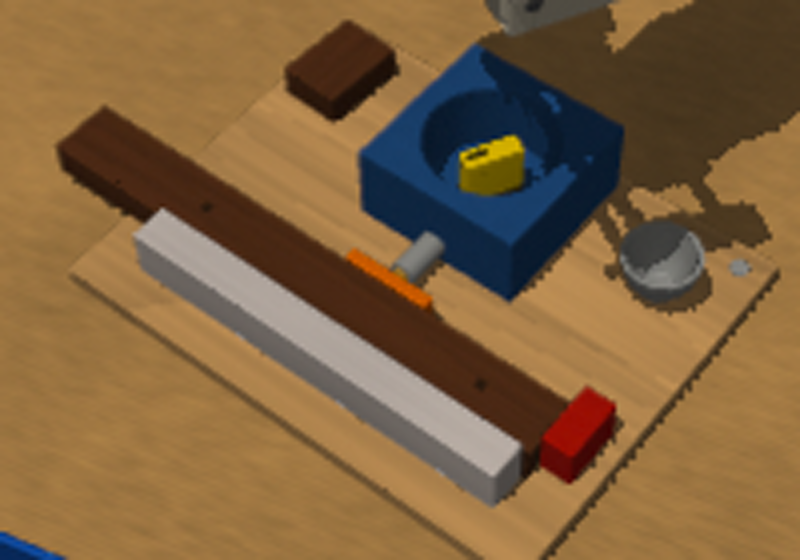

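The slat lies along the fence, touches the stop at (545,430), and is held by the pad. The dish and offcut are where they were. Handing in.

```bash
python3 -c "
from plant import r
print(r.close_job())"
```

```text
the job is handed in; nothing more can be done
None
```

The job is handed in, with no verdict returned: the slat sits against the red stop and is clamped to the fence at an estimated 14–16 N, everything is released, and the dish, offcut and spare slat were not touched.

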